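Start the instrument bath in the clinical skills room

ROBOT

A 6-joint arm with a two-finger parallel gripper is mounted at the origin on the work surface. World frame = base frame: x ahead of the robot, y to its left, z up, the work surface at z = 0. Lengths are in m, angles in rad, forces in N, time in s.
With the tool pointing down it reaches from about 0.375 to 0.9 m from the base axis. Payload 3.1 kg.
Tool frame: the origin (TCP) lies at the centre of the arm's flange, where the gripper is bolted on; the fingertips stand 173 mm ahead of it and the grasp point (between the pads) lies 155 mm ahead of it (tip_extent is the distance from the TCP to the fingertips, in m); z points along the fingers, y is the direction in which the jaws open and shut (so a half turn about z gives the same grasp; the last joint's range is limited). The gripper opens to 85 mm and grips with 20 to 120 N. Pads are 22 mm wide; open, the fingers measure 114 mm over their backs; the gripper's body (76 mm by 85 mm) begins 54 mm behind the grasp point. The pads swing forward as they close: fully open they stand 13 mm farther back than shut.
Start: joints at [1.012, 0.527, 1.433, -0, 1.181, -0.178], TCP at [0.232, 0.58, 0.405] pointing down, gripper open.
Joint ranges: [-3.08, 3.08], [-0.75, 2.2], [0.22, 2.44], [-1.43, 4.57], [0, 2.65], [-2.85, 2.85]. Speed limits (rad/s): [2.79, 2.79, 3.14, 3.14, 3.14, 3.14].

INTERFACE

Orientations are given as a unit quaternion [x, y, z, w].
In Python, from station import sense, snapshot, sign_off, tip_extent gives the robot as it stands. The module is installed in compiled form; this text tells all that it offers.
- The arm moves only by the tool servo_tool, never from a script. Its argument "rows" is a list of rows, each a list of 3 entries, a list of its own where there are three numbers: the shift along the tool's x, y, z in mm, then the turn about the tool's z in degrees, then the opening, from -1 (shut) to 1 (fully open), so that 0 is half open. A call has 1 to 8 rows; each row is the pose to reach, as a shift and turn from the pose measured when the call began, along the tool's axes at that moment; what a row does not reach only later rows make up. A row lasts 1/10 s, in which the tool goes at most 50 mm and 8.59 degrees, less where a joint would pass 70% of its speed; a pose out of reach is approached as far as the arm can. A call with a gripper value outside its range is refused whole. The fingers move at their own pace and stop on an object; "force" is the grip in N (left out, the last holds). Time passes only in rows, so rows that repeat a pose let the fingers close. It gives the time, the measured TCP pose, the force and the opening at its end, in the units of the state.
- sense(): the state, without advancing time (a new reading comes with each control period).
- snapshot(name): name is "scene" or "top"; returns a dict with "image" (400x640x3 uint8, blue, green, red), "z_map" (400x640 float32, m along the optical axis (not along the pixel's ray), 0 where there is no reading), "vertical_fov" (degrees; the focal length in pixels is half the picture's height over the tangent of half this angle, whatever the lens; pixels are square), "cx", "cy" (the principal point, pixels), "k1" (the pictures are not rectified: a ray, as slopes to the right and down, at radius r is drawn at 1 + k1 r^2 times it, then the intrinsics apply), "cam_to_world" (4x4, takes a point from camera to world coordinates). Camera axes: x right, y down, z forward; pixel columns grow to the right and rows downward; lengths in m; the calibration is good to about 2 mm. A picture is of the moment at which its call begins.
- sign_off(): hands the job in, once; it reports no verdict.
The state is a dict: "t": time; "q": joint angles; "qd": joint speeds; "tau": joint torques, N m; "tcp_pos": TCP position; "tool_rot": TCP orientation; "force": force on the tool from outside, world axes, zero at the start; "ft_torque": the same for the moment, N m; "finger_gap": opening from 0.0 (shut) to 1.0 (fully open).
Only numpy, scipy, OpenCV 4.12 (cv2) and the standard library are available. Lean on these libraries where they do the work, as an engineer would, in place of code of your own. Each camera call takes 0.05 s, during which the arm holds its last target. There are 200 camera calls.

TASK

Set the instrument bath going from its row of keys: press the long bar key fully down and let it come up again, then press the large round key fully down and let it come up. Press one key at a time, and do not press the square key or the small round key.

Things in the scene. Friction and masses are not known exactly. Their poses are not given: they have to be found in the camera images.
- bar_key_top (a point): Bar key: the only oblong one of four black spring keys in grey bezels, in a row (any order, 65 mm apart) on the white ledge, 90 mm above the table, of the instrument bath. Cap 54 mm (its x, across the row) by 22 mm. Goes down 8 mm: 1.5 N to start, 5 N at the stop; springs back. Point: centre of the cap's top, 110 mm above the table at rest; z up, x across the row away from the robot, y along it.
- large_round_key_top (a point): Large round key in the same row: cap 36 mm across, travel and forces as the bar key. Every cap stands 20 mm above the ledge, every bezel 8 mm, reaching 7 mm beyond its cap. Point: centre of the cap's top, 110 mm above the table at rest; z up, x across the row away from the robot, y along it.
- square_key_top (a point): Square key in the same row, not to be pressed: cap 24 x 24 mm, springs as the bar key. The bath's steel tank rises 40 mm above the ledge, beginning 60 mm beyond the keys' centres (along their x). Point: centre of the cap's top, 110 mm above the table at rest; z up, x across the row away from the robot, y along it.
- small_round_key_top (a point): Small round key in the same row, not to be pressed: cap 18 mm across, springs as the bar key. The handle on the tank's lid rises to 75 mm above the ledge, 150 mm beyond the keys' centres. Point: centre of the cap's top, 110 mm above the table at rest; z up, x across the row away from the robot, y along it.

How it is judged:
By the outcome, as a careful person would: the job done as asked, in the order asked, and still so for the second after the job is handed in, with the robot touching nothing.
It also fails if it takes over 35 s, if anything falls off the work surface, if the arm or the gripper's body presses on something with over 40 N, if the wrist force passes 120 N, or if a joint passes its speed limit or range.

## Working session

There is one attempt and no reset: what is moved stays moved. The work goes in short steps, Python scripts to look and compute and a tool call to move; the robot and the scene stay as the last step left them, time stands still between calls to the robot, and variables do not carry over. Pictures are saved under pics/ and viewed, about 8 in all and at most 12, crops included, and the job is handed in when it is done.

Besides the shell and the picture viewer there is one more tool, called after ">>>" as a command line: name --argument value ..., lists and objects as JSON in quotes. servo_tool: Moves the arm, as the interface text tells. Its arguments: {"type":"object","properties":{"rows":{"type":"array"},"force":{"type":"number"}},"required":["rows"]}

```bash
mkdir -p pics; cat > h.py <<'E'
import numpy as np, cv2
from station import *
def K(s):
    f=200/np.tan(np.radians(s["vertical_fov"])/2)
    return np.array([[f,0,s["cx"]],[0,f,s["cy"]],[0,0,1.]]),np.array([s["k1"],0,0,0.])
def rays(s,uv):
    k,d=K(s); n=cv2.undistortPoints(np.array(uv,float).reshape(-1,1,2),k,d).reshape(-1,2)
    return np.c_[n,np.ones(len(n))]
def onplane(s,uv,z):
    T=np.array(s["cam_to_world"]); r=rays(s,uv)@T[:3,:3].T
    return T[:3,3]+r*((z-T[2,3])/r[:,2])[:,None]
def proj(s,P):
    T=np.linalg.inv(np.array(s["cam_to_world"])); k,d=K(s)
    p=np.array(P,float)@T[:3,:3].T+T[:3,3]
    return cv2.projectPoints(p.reshape(-1,1,3),np.zeros(3),np.zeros(3),k,d)[0].reshape(-1,2)
def save(s,f,box=None,k=1):
    im=s["image"]
    if box: u0,v0,u1,v1=box; im=im[v0:v1,u0:u1]
    cv2.imwrite("pics/"+f,cv2.resize(im,None,fx=k,fy=k,interpolation=cv2.INTER_CUBIC))
E
python3 - <<'E'
from h import *
import pickle
st=sense();print({k:np.round(v,3) for k,v in st.items()},tip_extent)
a=snapshot("scene");b=snapshot("top")
pickle.dump((a,b),open("s0.pkl","wb"))
for n,s in(("scene",a),("top",b)):
    print(n,s["vertical_fov"],s["cx"],s["cy"],s["k1"],np.round(s["cam_to_world"],3).tolist())
    save(s,n+"0.png")
cv2.imwrite("pics/both.png",cv2.resize(np.vstack([a["image"],b["image"]]),None,fx=.75,fy=.75,interpolation=cv2.INTER_AREA))
E
```

```text
{'t': np.float64(0.0), 'q': array([ 1.012,  0.528,  1.434,  0.   ,  1.181, -0.178]), 'qd': array([-0.   ,  0.001,  0.002, -0.003,  0.001,  0.002]), 'tau': array([-1.0000e-03, -4.4236e+01, -1.7803e+01, -0.0000e+00,  8.0000e-03,
       -0.0000e+00]), 'tcp_pos': array([0.232, 0.58 , 0.404]), 'tool_rot': array([ 0.189,  0.982, -0.001, -0.   ]), 'force': array([ 0.507, -0.51 ,  0.657]), 'ft_torque': array([-0.055,  0.013,  0.004]), 'finger_gap': np.float64(0.996)} 0.1734
scene 48.79632068902516 312.2001684691774 203.61060035596097 -0.022682397993432937 [[-0.342, 0.752, -0.563, 0.926], [0.94, 0.281, -0.195, 0.138], [0.011, -0.596, -0.803, 0.675], [0.0, 0.0, 0.0, 1.0]]
top 44.122505762474006 311.5429763745891 201.5920351031318 -0.06679256718264853 [[-0.013, -0.999, 0.049, 0.532], [-1.0, 0.012, -0.02, 0.034], [0.019, -0.049, -0.999, 0.817], [0.0, 0.0, 0.0, 1.0]]
```

View pics/both.png

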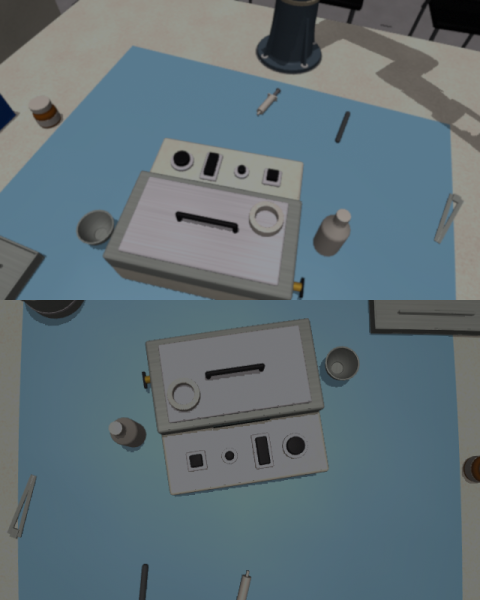

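The two pictures show the key row. In the top view, left to right, it is square (≈(262,213) full-size), small round (305,208), bar (350,200) and large round (393,194). The tank lies beyond it in +x. I'll take a closer crop of each view.

```bash
python3 - <<'E'
from h import *
import pickle
a,b=pickle.load(open("s0.pkl","rb"))
save(b,"topc.png",(230,150,430,270),4)
save(a,"scenec.png",(200,180,400,270),4)
for n,s,box in(("top",b,(230,150,430,270)),("scene",a,(200,180,400,270))):
    u0,v0,u1,v1=box; g=cv2.cvtColor(s["image"],6)[v0:v1,u0:u1]
    m=(g<70).astype(np.uint8)
    c,l,stt,ce=cv2.connectedComponentsWithStats(m)
    for i in range(1,c):
        if stt[i,4]>30:
            uv=ce[i]+[u0,v0]; print(n,np.round(uv,1),stt[i,2:5],np.round(onplane(s,[uv],.110)[0],4), s["z_map"][int(uv[1]),int(uv[0])])
E
```

```text
top [317.9 162.9] [188  29 873] [0.6229 0.0096 0.11  ] 0.70023984
top [349.9 200.5] [ 21  38 598] [ 0.568  -0.0357  0.11  ] 0.71069145
top [393.9 193.8] [ 25  25 490] [ 0.5769 -0.0995  0.11  ] 0.71396506
top [305.6 207.2] [ 12  13 123] [0.5591 0.0281 0.11  ] 0.705157
top [261.3 214. ] [ 19  19 285] [0.5501 0.0917 0.11  ] 0.7085992
top [394.2 235.7] [ 59  12 173] [ 0.5165 -0.0988  0.11  ] 0.8183765
top [248.7 257.3] [33  6 38] [0.4885 0.1102 0.11  ] 0.7287651
scene [241.8 211.1] [ 22  21 364] [ 0.5825 -0.0981  0.11  ] 0.69263035
scene [281.3 218.7] [ 20  32 423] [ 0.5742 -0.0344  0.11  ] 0.68956727
scene [321.7 225.7] [10 12 99] [0.5647 0.0287 0.11  ] 0.68043095
scene [363.1 233.4] [ 17  17 225] [0.5559 0.0924 0.11  ] 0.6708826
```

View pics/topc.png

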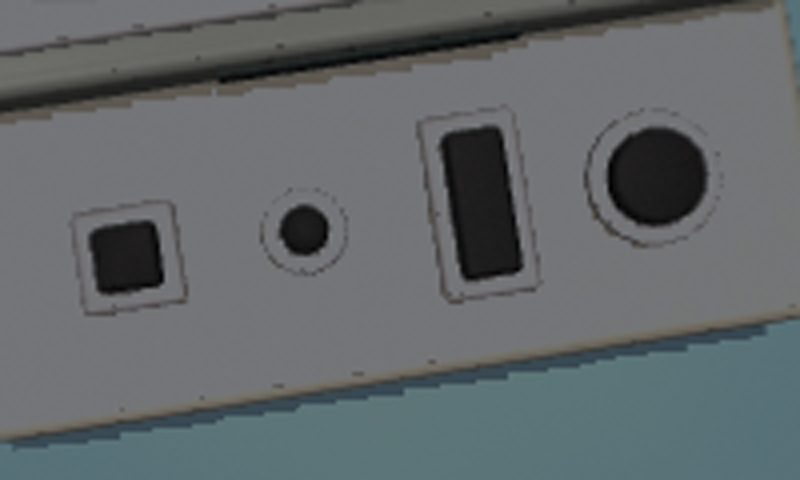

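View pics/scenec.png

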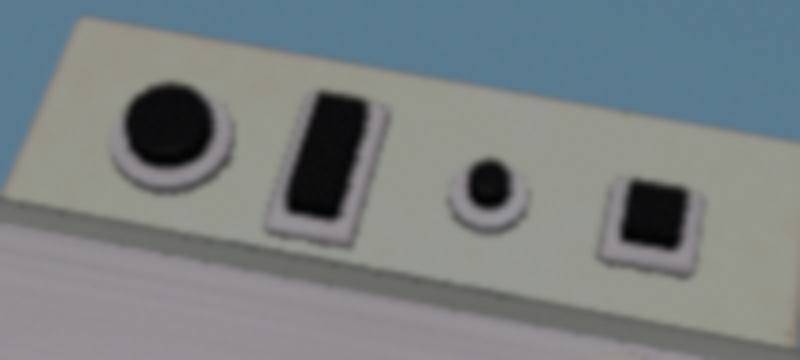

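The crops confirm the order, and both views agree on position to a few mm. Bar is at about (0.569,-0.036), large round at (0.578,-0.099), row yaw about 8°. Next I close the fingers and travel high, turning so the jaw line lies along the bar.

>>> servo_tool --rows '[[[-38,-31,0],7,-1],[[-76,-63,0],14,-1],[[-114,-94,0],21,-1],[[-152,-126,0],28,-1],[[-190,-157,0],35,-1],[[-228,-188,0],42,-1],[[-266,-220,0],49,-1],[[-304,-251,0],56,-1]]' --force 20

```text
t: 0.9
tcp_pos: [0.4212, 0.2325, 0.4041]
tool_rot: [0.63, 0.777, -0.001, -0.0]
force: [1.3, 0.9, 0.1]
finger_gap: 0.002
```

```bash
cat >> h.py <<'E'
def go(x,y,ztip,yaw=8):
    from scipy.spatial.transform import Rotation as R
    s=sense(); M=R.from_quat(s["tool_rot"]).as_matrix()
    tip=s["tcp_pos"]+M[:,2]*tip_extent
    d=M.T@(np.array([x,y,ztip])-tip)*1000
    a=np.degrees(np.arctan2(M[1,1],M[0,1]))
    print("t",round(float(s["t"]),2),"tip",np.round(tip,4),"F",np.round(s["force"],2),"gap",round(float(s["finger_gap"]),3),"jaw",round(a,1),"zax",np.round(M[:,2],3),"shift",np.round(d,1),"turn",round(a-yaw,1),"q",np.round(s["q"],2))
E
python3 -c "
from h import *
go(.569,-.0357,.135)"
```

```text
t 0.9 tip [0.4209 0.2322 0.2307] F [1.31 0.88 0.15] gap 0.002 jaw 12.0 zax [-0.001 -0.002 -1.   ] shift [-292.6   89.5   95.9] turn 4.0 q [ 0.27  0.34  1.78 -0.    1.02  0.06]
```

>>> servo_tool --rows '[[[-40,12,0],4,-1],[[-80,25,0],4,-1],[[-125,38,0],4,-1],[[-170,52,10],4,-1],[[-215,66,25],4,-1],[[-255,78,45],4,-1],[[-280,86,65],4,-1],[[-293,90,75],4,-1]]'

```text
t: 1.7
tcp_pos: [0.5704, -0.0379, 0.3273]
tool_rot: [0.657, 0.754, -0.002, -0.001]
force: [-0.4, 0.3, 0.4]
finger_gap: 0.006
```

>>> servo_tool --rows '[[[0,0,2],0,-1],[[0,0,2],0,-1],[[0,0,2],0,-1]]'

```text
t: 2.0
tcp_pos: [0.5698, -0.0366, 0.3259]
tool_rot: [0.657, 0.754, -0.002, -0.001]
force: [0.9, 0.3, 0.4]
finger_gap: -0.001
```

```bash
python3 -c "
from h import *
go(.569,-.0357,.115)
a=snapshot('scene');b=snapshot('top')
A=a['image'][170:280,190:390];B=b['image'][140:250,250:450]
cv2.imwrite('pics/near.png',cv2.resize(np.vstack([A,B]),None,fx=2.7,fy=2.7,interpolation=cv2.INTER_CUBIC))"
```

```text
t 2.0 tip [ 0.5691 -0.0368  0.1525] F [0.89 0.28 0.41] gap -0.001 jaw 7.9 zax [-0.004 -0.001 -1.   ] shift [ 1.1  0.2 37.5] turn -0.1 q [-0.26  0.56  1.64 -0.    0.94 -0.4 ]
```

View pics/near.png

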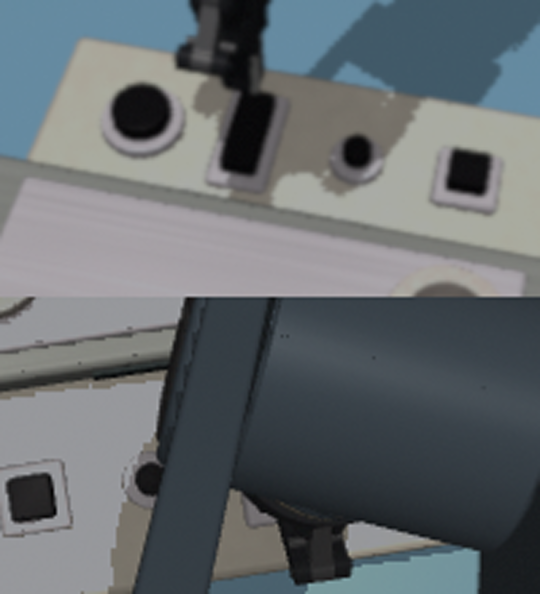

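The near view shows the tip above the bar's line, at about crop (245,88) in the scene view. The top view is blocked by the arm. I descend to 4 mm above the cap and compare again.

>>> servo_tool --rows '[[[1,0,10],0,-1],[[1,0,20],0,-1],[[1,0,30],0,-1],[[1,0,38],0,-1],[[1,0,38],0,-1],[[1,0,38],0,-1]]'

```text
t: 2.7
tcp_pos: [0.5698, -0.0357, 0.2878]
tool_rot: [0.657, 0.754, -0.002, -0.001]
force: [0.1, 0.3, -0.1]
finger_gap: -0.001
```

```bash
python3 -c "
from h import *
go(.569,-.0357,.110)
a=snapshot('scene'); s=sense()
print(proj(a,[s['tcp_pos']-[0,0,tip_extent],[.569,-.0357,.11]]))
save(a,'n2.png',(220,160,340,260),6)"
```

```text
t 2.7 tip [ 0.5692 -0.0359  0.1144] F [ 0.08  0.31 -0.08] gap -0.001 jaw 7.9 zax [-0.003 -0.001 -1.   ] shift [ 0.3 -0.1  4.4] turn -0.1 q [-0.26  0.62  1.67 -0.    0.86 -0.39]
[[281.38568084 214.56147363]
 [281.79028704 215.87601372]]
```

View pics/n2.png

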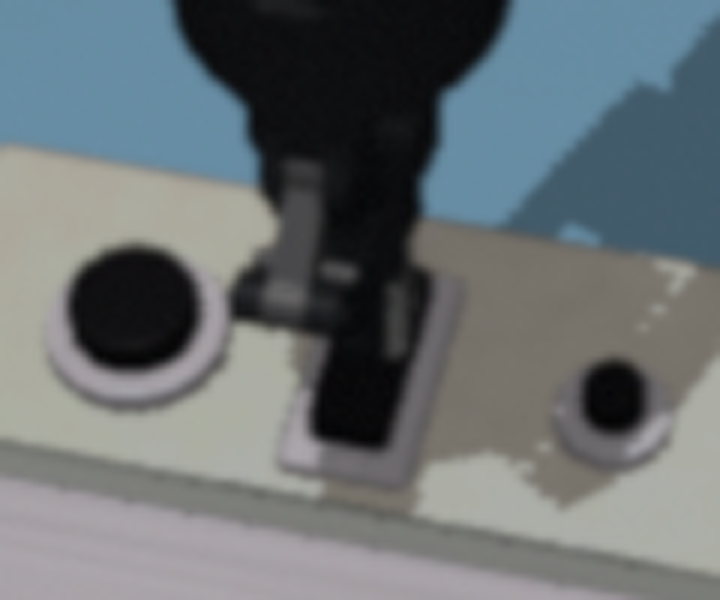

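The tip projects to crop (368,327), over the bar cap's middle, and the neighbouring keys are clear. Pressing in stages, watching the force.

>>> servo_tool --rows '[[[0,0,2],0,-1],[[0,0,4],0,-1],[[0,0,6],0,-1],[[0,0,8],0,-1],[[0,0,8],0,-1]]'

```text
t: 3.25
tcp_pos: [0.5701, -0.0359, 0.2803]
tool_rot: [0.657, 0.754, -0.001, -0.0]
force: [0.9, 0.1, 2.7]
finger_gap: -0.003
```

>>> servo_tool --rows '[[[0,0,1],0,-1],[[0,0,2],0,-1],[[0,0,3],0,-1],[[0,0,3],0,-1]]'

```text
t: 3.65
tcp_pos: [0.5701, -0.0359, 0.2773]
tool_rot: [0.657, 0.754, -0.001, -0.0]
force: [-0.2, 0.5, 4.1]
finger_gap: 0.0
```

>>> servo_tool --rows '[[[0,0,1],0,-1],[[0,0,2],0,-1],[[0,0,2.5],0,-1],[[0,0,2.5],0,-1]]'

```text
t: 4.05
tcp_pos: [0.5701, -0.0358, 0.2754]
tool_rot: [0.657, 0.754, -0.001, -0.0]
force: [-1.0, 0.7, 7.6]
finger_gap: -0.0
```

>>> servo_tool --rows '[[[0,0,0.7],0,-1],[[0,0,1.2],0,-1],[[0,0,1.2],0,-1]]'

```text
t: 4.35
tcp_pos: [0.57, -0.0358, 0.2754]
tool_rot: [0.657, 0.754, -0.001, 0.0]
force: [-2.8, -0.3, 12.0]
finger_gap: 0.003
```

The force rose to 12 N with no further motion, so the bar is on its stop. Lifting clear and moving along to the large round key.

>>> servo_tool --rows '[[[0,0,-3],0,-1],[[0,0,-8],0,-1],[[0,0,-15],0,-1],[[0,0,-25],0,-1],[[0,0,-35],0,-1],[[0,0,-35],0,-1],[[0,0,-35],0,-1]]'

```text
t: 5.05
tcp_pos: [0.5701, -0.0357, 0.3108]
tool_rot: [0.657, 0.754, -0.001, 0.0]
force: [0.5, -0.6, -0.0]
finger_gap: 0.004
```

```bash
python3 -c "
from h import *
go(.578,-.0992,.116)
a=snapshot('scene');g=a['image'][200:240,225:300];import pickle
save(a,'n3.png',(220,160,340,260),6)"
```

```text
t 5.05 tip [ 0.57   -0.0361  0.1374] F [ 0.46 -0.56 -0.05] gap 0.004 jaw 7.9 zax [-0.001 -0.002 -1.   ] shift [-63.6  -0.7  21.5] turn -0.1 q [-0.26  0.58  1.66 -0.    0.91 -0.39]
```

View pics/n3.png

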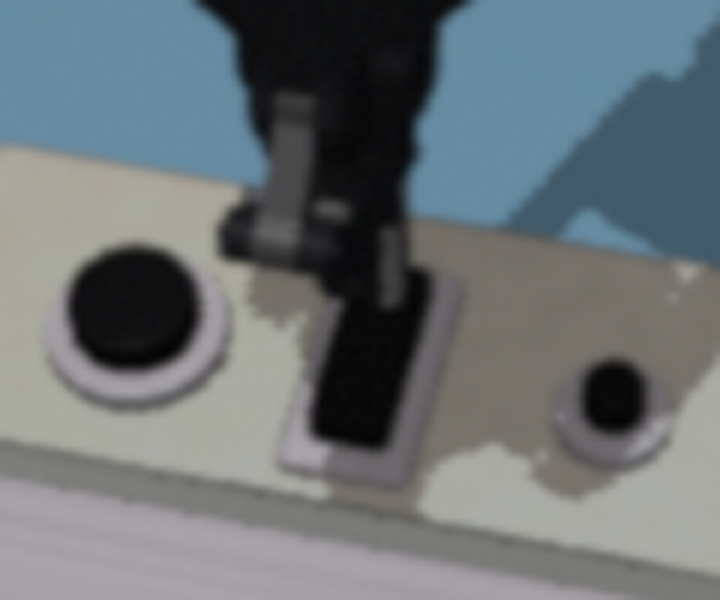

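The bar cap is back at its rest look: bottom edge at crop (350,445), as before the press.

>>> servo_tool --rows '[[[-15,0,0],0,-1],[[-40,-1,0],0,-1],[[-63.5,-1,0],0,-1],[[-63.5,-1,8],0,-1],[[-63.5,-1,16],0,-1],[[-63.5,-1,22],0,-1],[[-63.5,-1,22],0,-1],[[-63.5,-1,22],0,-1]]'

```text
t: 5.9
tcp_pos: [0.5775, -0.098, 0.2881]
tool_rot: [0.656, 0.755, -0.001, -0.001]
force: [-0.4, 0.2, 0.3]
finger_gap: -0.004
```

```bash
python3 -c "
from h import *
go(.578,-.0992,.110)
a=snapshot('scene'); s=sense()
print(proj(a,[s['tcp_pos']-[0,0,tip_extent]]))
save(a,'n4.png',(200,160,320,260),6)"
```

```text
t 5.9 tip [ 0.577  -0.0983  0.1147] F [-0.38  0.22  0.31] gap -0.004 jaw 8.0 zax [-0.003 -0.001 -1.   ] shift [-1.1  0.8  4.7] turn -0.0 q [-0.36  0.63  1.63 -0.    0.88 -0.5 ]
[[242.71482882 206.88302322]]
```

View pics/n4.png

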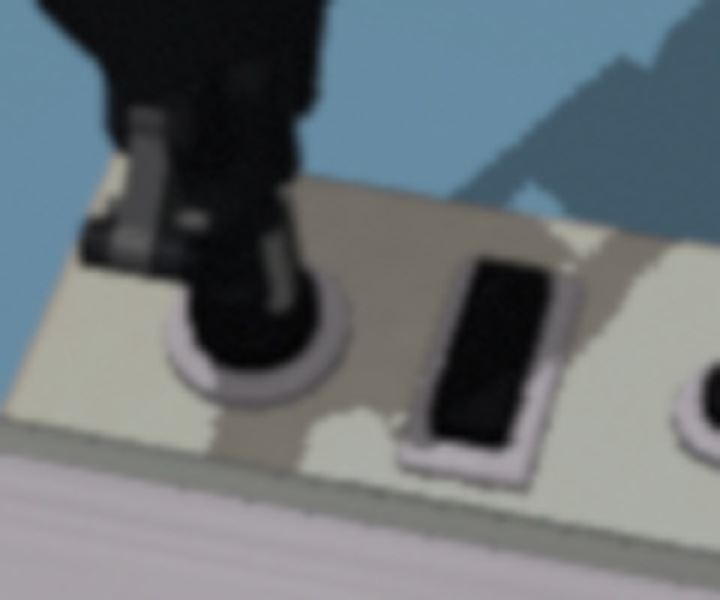

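The tip is over the large round cap, projecting to crop (256,281) with the cap centre around (255,307). The bar is up at (490,355). Pressing in the same stages.

>>> servo_tool --rows '[[[-1,1,2],0,-1],[[-1,1,4],0,-1],[[-1,1,6],0,-1],[[-1,1,8],0,-1],[[-1,1,10],0,-1],[[-1,1,11],0,-1],[[-1,1,11],0,-1]]'

```text
t: 6.65
tcp_pos: [0.579, -0.0989, 0.2776]
tool_rot: [0.656, 0.754, -0.001, 0.0]
force: [-0.1, 1.9, 4.7]
finger_gap: -0.0
```

>>> servo_tool --rows '[[[0,0,1],0,-1],[[0,0,2],0,-1],[[0,0,2.5],0,-1],[[0,0,2.5],0,-1]]'

```text
t: 7.05
tcp_pos: [0.579, -0.0989, 0.2755]
tool_rot: [0.656, 0.754, -0.001, 0.0]
force: [-0.6, 1.3, 6.0]
finger_gap: 0.001
```

>>> servo_tool --rows '[[[0,0,0.7],0,-1],[[0,0,1.3],0,-1],[[0,0,1.3],0,-1]]'

```text
t: 7.35
tcp_pos: [0.5789, -0.0988, 0.2754]
tool_rot: [0.656, 0.755, -0.001, 0.0]
force: [-2.5, 1.5, 11.9]
finger_gap: -0.002
```

It is on the stop: 12 N and no more travel. Retracting high.

>>> servo_tool --rows '[[[0,0,-3],0,-1],[[0,0,-8],0,-1],[[0,0,-15],0,-1],[[0,0,-30],0,-1],[[0,0,-50],0,-1],[[0,0,-80],0,-1],[[0,0,-100],0,-1],[[0,0,-100],0,-1]]'

```text
t: 8.15
tcp_pos: [0.5798, -0.0991, 0.3782]
tool_rot: [0.656, 0.755, 0.0, 0.003]
force: [0.3, 0.2, -0.2]
finger_gap: 0.005
```

```bash
python3 -c "
from h import *
go(.578,-.0992,.110)
a=snapshot('scene')
import pickle
a0=pickle.load(open('s0.pkl','rb'))[0]
cv2.imwrite('pics/end.png',cv2.resize(np.vstack([a0['image'][180:270,200:400],a['image'][180:270,200:400]]),None,fx=3,fy=3,interpolation=cv2.INTER_CUBIC))"
```

```text
t 8.15 tip [ 0.5807 -0.0999  0.2048] F [ 0.3   0.23 -0.25] gap 0.005 jaw 8.0 zax [ 0.005 -0.004 -1.   ] shift [ 1.5 -3.  94.8] turn -0.0 q [-0.36  0.51  1.56 -0.    1.07 -0.5 ]
```

View pics/end.png

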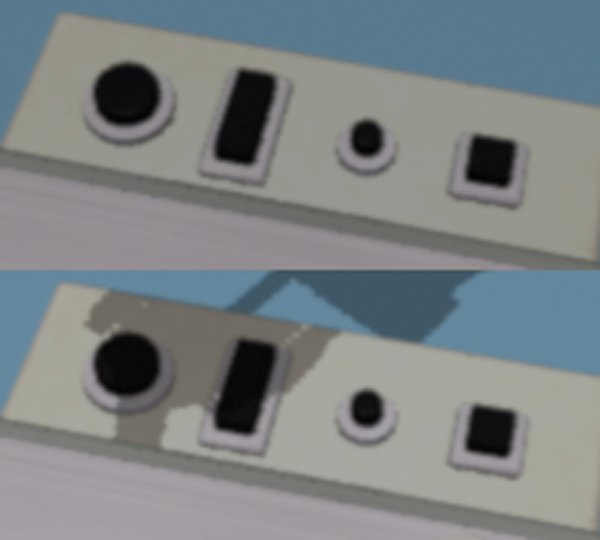

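All four keys look as they did at the start, the large round one at (127,365) and the bar at (246,388). The arm is clear, so I'm handing in.

```bash
python3 -c "
from station import *
sign_off()"
```

```text
the job is handed in; nothing more can be done
```

I pressed the bar key fully down with the closed fingers and let it up, then did the same with the large round key, and handed the job in at about 8.2 s. The system gives no verdict.

- **Presses:** each key went down about 8 mm, with the fingertips ending near z = 0.102 m. The force then rose to 12 N with no further travel, so both were on their stops.
- **Final picture:** all four keys are back at their starting height, and the square and small round keys were never touched.
- **Robot at hand-in:** the fingertips were about 95 mm above the caps, and the force reading was near zero.
- **Disagreement:** the two cameras differed by up to 6 mm across the row, because the scene view also sees the caps' sides. I stayed close to the top view's figures, and the close-up pictures and the force readings agreed with them.

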